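# Clear the broken kiln slab down the scrap chute

## Task

Two whole kiln slabs and one broken slab lie on the raised sorting ledge. Slide the scrap chute along its rail until it is centred under the broken slab, then push that slab off the ledge, without picking it up, so that it drops into the chute and not onto the bench. Then slide the chute, with the scrap in it, back to its parking stop at the left end of its rail, leave the whole slabs, the mug and the tub where they are, and let go.

Things in the scene. Friction and masses are not known exactly. Their poses are not given: they have to be found in the camera images.
- ledge: Fixed raised sorting ledge: a wooden board 170 mm deep (its x) by 580 mm long (its y), top face 140 mm above the bench, on four steel legs, no rim. Origin on the bench under the board's centre; x points across the board away from the robot to the drop edge, which is at x = +85 mm; y runs along the board to the robot's left.
- broken: Broken kiln slab, loose, off-white fired clay, 22 mm thick, 0.2 to 0.45 kg, flat on the ledge, within 10 degrees of square to it. Origin on its underside below its centre of mass. Straight unbroken edge, 100 mm long, faces the robot at x = -38 mm; straight sides at y = +43 and -57 mm; the far edge is a jagged slanting break, from x = +60 mm at the +y side to +8 mm at the -y side.
- whole1: Whole kiln slab, loose, same clay, square 100 x 100 x 22 mm, about 0.45 kg, flat on the ledge beside the broken one (the three stand in any order, 140 mm from centre to centre). Origin at the centre of its underside. To be left alone.
- whole2: The other whole kiln slab, the same 100 x 100 x 22 mm. Origin at the centre of its underside. To be left alone.
- chute (a joint): Position of the scrap chute along its rail, m: 0 at the parking stop at the robot's left end, growing as the chute slides to the robot's right along the ledge's -y, up to 0.47 (stop). It slides against about 1.5 N of friction and stays where it is left.
- chute_mouth (a point): Centre of the chute's open mouth, 125 mm above the bench, 52 mm beyond the drop edge; axes as the ledge's. Sheet-steel trough, 150 mm wide inside (y), open on top: from the drop edge it slopes down at 45 degrees away from the robot to a flat pan (floor 20 mm above the bench), ending in a wall 206 mm beyond this point. Side walls rise to 125 mm beside the slope, 90 mm beside the pan.
- chute_handle (a point): Grip point of the chute's upright wooden grip: a block 14 mm thick (y), 45 mm wide (x), on top of the chute's left side wall, its top 185 mm above the bench. The point is in its middle, 165 mm above the bench and 77 mm to the left (+y) of the mouth's centre. Clear space on both sides for fingers from above. Axes as the ledge's.
- mug: White ceramic mug, 84 mm across, 95 mm high, loose on the bench left of the ledge; origin at the centre of its underside. To be left alone.
- tub: White lidded glaze tub, 100 mm across, 110 mm high, loose on the bench right of the ledge; origin at the centre of its underside. To be left alone.
Not all that is in view belongs to the job. What is shaped like the broken but orange or yellow is not meant.

How it is judged:
On the way, in this order (a step that is already met when the one before it is completed fails the run):
1. the chute is centred under the broken slab (within 18 mm along the ledge) while the slab is still on the ledge (y of broken in the frame of chute_mouth between -0.018 and 0.018 m and height (world z) of broken above 0.13 m), for 0.2 s.
2. the broken slab has dropped into the chute and come to rest (x of broken in the frame of chute_mouth between -0.045 and 0.205 m and y of broken in the frame of chute_mouth between -0.075 and 0.075 m and z of broken in the frame of chute_mouth below -0.03 m and linear speed of broken below 0.05 m/s), for 0.2 s.
At the end, for the whole second after the job is handed in: The broken slab lies at rest inside the chute, its centre between the chute's walls and at least 30 mm below the mouth; the chute is back at its parking stop (within 15 mm); both whole slabs are within 20 mm of where they started (all of step 2 and value of joint chute below 0.015 m and distance of each of whole1, whole2 from where it was at the start of the episode below 0.02 m); the robot touches nothing.
It fails at once if the broken slab is picked up (raised more than about 30 mm above the ledge) (height (world z) of broken above 0.175 m).
It fails at once if the broken slab falls onto the bench beside the chute (its origin below the level of the chute's pan floor, 20 mm) (height (world z) of broken below 0.012 m).
It fails at once if a whole slab is shifted more than 20 mm (distance of any of whole1, whole2 from where it was at the start of the episode above 0.02 m).
It fails at once if the mug or the tub is shifted more than 20 mm (distance of any of mug, tub from where it was at the start of the episode above 0.02 m).
It also fails if it takes over 70 s, if anything falls off the work surface, if the arm or the gripper's body presses on something with over 40 N, if the wrist force passes 120 N, or if a joint passes its speed limit or range.

## Robot

A 6-joint arm with a two-finger parallel gripper is mounted at the origin on the work surface. World frame = base frame: x ahead of the robot, y to its left, z up, the work surface at z = 0. Lengths are in m, angles in rad, forces in N, time in s.
With the tool pointing down it reaches from about 0.375 to 0.975 m from the base axis. Payload 3.8 kg.
Tool frame: the origin (TCP) lies at the very end of the fingers, on their centre line; the grasp point (between the pads) lies 19 mm behind it; z points along the fingers, y is the line along which they close (so a half turn about z gives the same grasp; the last joint's range is limited). The gripper opens to 88 mm and grips with 3 to 60 N. Pads are 18 mm wide; open, the fingers measure 123 mm over their backs; the gripper's body (75 mm by 187 mm) begins 45 mm behind the grasp point.
Start: joints at [-1.346, 0.264, 1.604, -0, 1.274, -0.037], TCP at [0.175, -0.652, 0.239] pointing down, gripper open.
Joint ranges: [-2.63, 2.63], [-0.94, 2.18], [0.31, 2.57], [-1.31, 4.45], [0, 2.66], [-2.55, 2.55]. Speed limits (rad/s): [2.57, 2.57, 3.14, 3.14, 3.14, 3.14].

## Interface

Orientations are given as a rotation vector (axis times angle).
In Python, from plant import env, capture, get_calibration, job gives the robot as it stands.
- The arm moves only by the tool arm_command, never from a script. Its argument "deltas" is a list of rows, each a list of 5 numbers: the opening in per cent of the stroke, from 0 (shut) to 100 (fully open), then the shift along the tool's x, y, z as a fraction of full scale, then the turn about the tool's z as a fraction of full scale. In form: [[hand, tx, ty, tz, roll], ...]. A call has 1 to 10 rows; each row shifts and turns the commanded pose from where the row before left it, along the tool's axes as they then stand; what a row does not reach is not made up. Full scale, the value 1, is 0.2 m for a shift and 90 degrees for a turn. A row lasts 1/8 s, in which the tool goes at most 62.5 mm and 10.7 degrees, less where a joint would pass 70% of its speed; a pose out of reach is approached as far as the arm can. A call with a number of a shift or a turn outside -1 to 1 is refused whole. A call with a gripper value outside its range is refused whole. The fingers move at their own pace and stop on an object; "grip_force" is the grip in N (left out, the last holds). Time passes only in rows, so rows that do not move let the fingers close. It gives the time, the measured TCP pose, the force, the opening and the grip force at its end, in the units of the state.
- env.get_obs(): the state, without advancing time (a new reading comes with each control period).
- capture(name): name is "side" or "top"; returns the picture (400x640x3 uint8, blue, green, red); there is no depth.
- get_calibration(name): a dict with "fx", "fy", "cx", "cy" (pixels), "camera_from_world" (4x4, takes a point from world to camera coordinates). Camera axes: x right, y down, z forward; pixel columns grow to the right and rows downward; lengths in m; the calibration is good to about 2 mm. A picture is of the moment at which its call begins. get_calibration takes no time and is no camera call.
- job.hand_in(): hands the job in; it is judged then, once.
The state is a dict: "t": time; "q": joint angles; "joint_vel": joint speeds; "tau": joint torques, N m; "eef_pos": TCP position; "tcp_rot": TCP orientation; "force": force on the tool from outside, world axes, zero at the start; "torque": the same for the moment, N m; "opening": finger opening in m; "grasp_force": force on a finger pad.
Only numpy, scipy, OpenCV 4.12 (cv2) and the standard library are available. Lean on these libraries where they do the work, as an engineer would, in place of code of your own. Each camera call takes 0.05 s, during which the arm holds its last target. There are 200 camera calls.

## Working session

There is one attempt and no reset: what is moved stays moved. The work goes in short steps, Python scripts to look and compute and a tool call to move; the robot and the scene stay as the last step left them, time stands still between calls to the robot, and variables do not carry over. Pictures are saved under pics/ and viewed, at most 10 in all, crops included, and the job is handed in when it is done.

Besides the shell and the picture viewer there is one more tool, called after "Call:" as name([rows], argument=value, ...), one row to a line, values as JSON. arm_command: Moves the arm, as the interface text tells. Shift numbers are shares of 0.2 m and turn numbers shares of 90 degrees, none past 1 either way. Its arguments: {"type":"object","properties":{"deltas":{"type":"array","items":{"type":"array","items":{"type":"number"}}},"grip_force":{"type":"number"}},"required":["deltas"]}

```bash
mkdir -p pics; python3 - <<'E'
from plant import env,capture,get_calibration
import cv2
for n in("side","top"):
    cv2.imwrite(f"pics/{n}0.png",capture(n)); c=get_calibration(n); print(n,c["fx"],c["fy"],c["cx"],c["cy"]);print(c["camera_from_world"])
o=env.get_obs();print(o)
E
```

```text
side 499.29290948485874 499.29290948485874 318.2714115385247 210.31968249728808
[[ 0.85967689 -0.51080142  0.00612794 -0.45258555]
 [-0.3969088  -0.67545168 -0.6214728   0.25666841]
 [ 0.32158831  0.53183357 -0.78341178  1.68665728]
 [ 0.          0.          0.          1.        ]]
top 520.7319890718197 520.7319890718197 316.4736100059221 209.05085299754123
[[-0.01723108 -0.99984232 -0.00429166 -0.01140454]
 [-0.99442523  0.01758399 -0.10396765  0.52241176]
 [ 0.10402672  0.00247626 -0.99457142  1.56085413]
 [ 0.          0.          0.          1.        ]]
{'t': 0.1, 'q': array([-1.34590001e+00,  2.64671473e-01,  1.60524184e+00,  1.39432409e-05,
        1.27373146e+00, -3.69057576e-02]), 'joint_vel': array([-0.00094349, -0.0027103 , -0.00286563,  0.00026516, -0.00018459,
        0.00094198]), 'tau': array([ 3.98421871e-04, -5.03619504e+01, -3.58073330e+01,  7.31474929e-02,
        2.33692245e-02, -5.78367212e-05]), 'eef_pos': array([ 0.17455694, -0.65135934,  0.23751443]), 'tcp_rot': array([-3.11268935e+00, -4.09791097e-01,  2.81517225e-04]), 'force': array([-0.0506588 , -0.31266463, -0.24655537]), 'torque': array([ 0.02270687, -0.00357583,  0.01217129]), 'grasp_force': 0.0, 'opening': 0.08837898268915645}
```

View pics/top0.png

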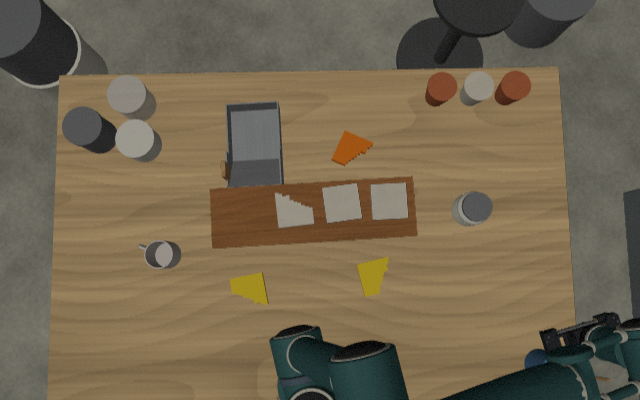

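View pics/side0.png

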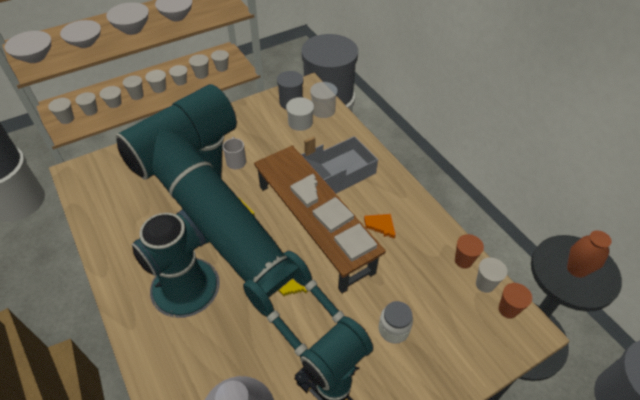

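The top view shows the ledge at (210–417, 177–248). On it are the white broken slab at (293,210) and whole slabs at (342,203) and (389,201). The chute is at (255,145) with its grip at about (226,170), the mug at (160,254) and the tub at (473,208). Four things have the broken shape: the white one on the ledge (293,210), orange (352,148), and yellow (250,288) and (373,277). Only the white one on the ledge fits the description. I'll confirm it in enlarged crops.

```bash
python3 - <<'E'
import cv2
a=cv2.imread("pics/top0.png")[95:255,205:425]; cv2.imwrite("pics/tc.png",cv2.resize(a,None,fx=3.6,fy=3.6,interpolation=cv2.INTER_CUBIC))
a=cv2.imread("pics/side0.png")[130:290,245:395]; cv2.imwrite("pics/sc.png",cv2.resize(a,None,fx=3.7,fy=3.7,interpolation=cv2.INTER_CUBIC))
E
```

```text
(no output)
```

View pics/tc.png

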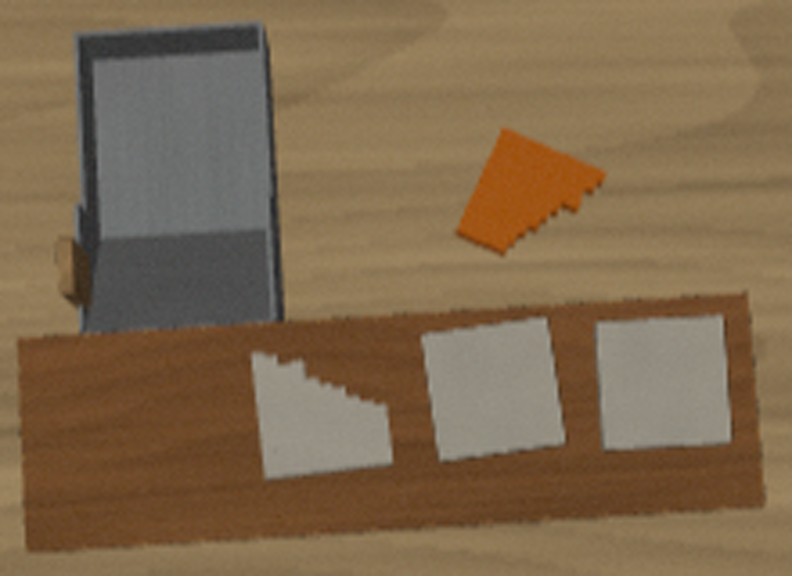

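View pics/sc.png

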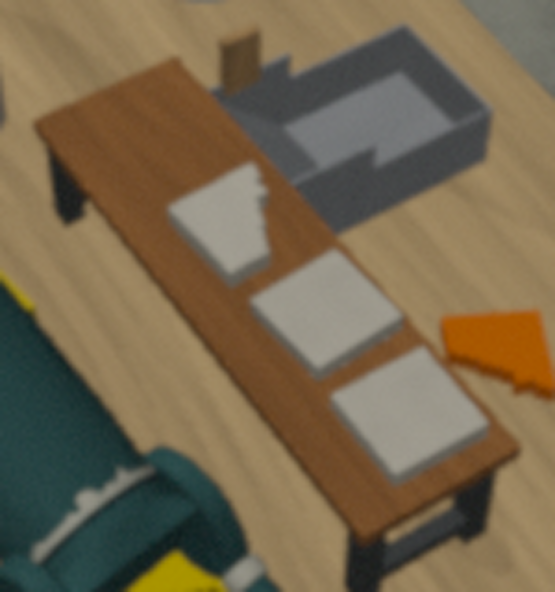

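The crops confirm it: the off-white piece on the ledge has its jagged edge on the far side, longer on the left (top crop (252,351)–(387,405)), as described. Both whole slabs are square. The wooden chute grip is at top crop (68,270) and side crop (240,37). Next I triangulate.

```bash
cat > h.py <<'E'
import numpy as np,cv2
from plant import env,capture,get_calibration
C={n:get_calibration(n) for n in("side","top")}
def KP(n):
    c=C[n];K=np.array([[c["fx"],0,c["cx"]],[0,c["fy"],c["cy"]],[0,0,1]]);T=np.array(c["camera_from_world"]);return K,T
def tri(pt,ps):
    P=[KP(n)[0]@KP(n)[1][:3] for n in("top","side")]
    X=cv2.triangulatePoints(P[0],P[1],np.array(pt,float),np.array(ps,float))[:,0];return X[:3]/X[3]
def atz(n,p,z):
    K,T=KP(n);R=T[:3,:3];o=-R.T@T[:3,3];d=R.T@np.linalg.inv(K)@np.array([p[0],p[1],1]);return o+d*(z-o[2])/d[2]
def proj(n,X):
    K,T=KP(n);p=K@(T[:3,:3]@np.array(X)+T[:3,3]);return p[:2]/p[2]
def crop(p,s,o): return [(p[0]+.5)/s-.5+o[0],(p[1]+.5)/s-.5+o[1]]
E
cat > m.py <<'E'
from h import *
np.set_printoptions(precision=4,suppress=True)
T=lambda p:crop(p,3.6,(205,95)); S=lambda p:crop(p,3.7,(245,130))
pts={'L_FL':((19,338),(178,58),.14),'L_FR':((747,293),(518,450),.14),'L_NR':((765,507),(362,540),.14),'L_NL':((27,550),(36,124),.14),
'B_FL':((252,351),(255,163),.162),'B_NL':((265,480),(168,209),.162),'B_NR':((393,464),(232,274),.162),'B_FR':((387,405),(268,250),.162),
'H':((68,270),(240,37),.185),'W1_FL':((421,335),(337,250),.162),'W1_NL':((440,461),(250,300),.162),'W1_FR':((546,318),(403,318),.162),'W1_NR':((565,442),(322,373),.162),
'C_FL':((77,35),(405,26),.09),'C_FR':((262,24),(490,110),.09)}
for k,(a,b,z) in pts.items():
    print(k,tri(T(a),S(b)),atz("top",T(a),z),atz("side",S(b),z))
E
python3 m.py
```

```text
L_FL [0.5762 0.2807 0.1401] [0.5744 0.2814 0.14  ] [0.5781 0.28   0.14  ]
L_FR [ 0.6002 -0.2952  0.1376] [ 0.6001 -0.2949  0.14  ] [ 0.5987 -0.2963  0.14  ]
L_NR [ 0.4316 -0.3033  0.1398] [ 0.4306 -0.3028  0.14  ] [ 0.4326 -0.3038  0.14  ]
L_NL [0.4092 0.2746 0.1355] [0.407  0.2745 0.14  ] [0.4098 0.2694 0.14  ]
B_FL [0.5593 0.0945 0.1638] [0.5577 0.0954 0.162 ] [0.5622 0.0952 0.162 ]
B_NL [0.4586 0.0854 0.1635] [0.457  0.0863 0.162 ] [0.461  0.0859 0.162 ]
B_NR [ 0.4701 -0.0139  0.1636] [ 0.4677 -0.0127  0.162 ] [ 0.4736 -0.0139  0.162 ]
B_FR [ 0.5138 -0.0093  0.1672] [ 0.5136 -0.0089  0.162 ] [ 0.517  -0.0058  0.162 ]
H [0.6222 0.2332 0.1863] [0.6199 0.2345 0.185 ] [0.6257 0.2334 0.185 ]
W1_FL [ 0.5702 -0.0372  0.1615] [ 0.5679 -0.0362  0.162 ] [ 0.5725 -0.0384  0.162 ]
W1_NL [ 0.4704 -0.0496  0.164 ] [ 0.4694 -0.0491  0.162 ] [ 0.4725 -0.0487  0.162 ]
W1_FR [ 0.5814 -0.1346  0.1591] [ 0.5796 -0.1338  0.162 ] [ 0.5816 -0.1369  0.162 ]
W1_NR [ 0.4854 -0.1477  0.1563] [ 0.4824 -0.146   0.162 ] [ 0.4859 -0.1522  0.162 ]
C_FL [0.8366 0.2437 0.0913] [0.8354 0.2446 0.09  ] [0.8392 0.2443 0.09  ]
C_FR [0.8419 0.0897 0.0944] [0.8419 0.0907 0.09  ] [0.8463 0.0926 0.09  ]
```

The heights come out right: ledge 0.138–0.140, slab top 0.163, grip top 0.186. The ledge's yaw is about +2.3° and the broken slab's origin is at about (0.501, 0.047), which is ledge y +0.058. The grip is at about (0.626, 0.233) and the chute mouth at ledge y +0.162. The chute therefore has to travel about 0.106 m to the right. First I raise the tool and square it to the ledge.

Call:
arm_command([
  [100, 0, 0, -0.08, 0.07],
  [100, 0, 0, -0.05, 0.071],
  [100, 0.122, -0.216, 0, 0],
  [100, 0.122, -0.216, 0, 0],
  [100, 0.122, -0.216, 0, 0],
  [100, 0.122, -0.216, 0, 0],
  [100, 0.122, -0.216, 0, 0],
  [100, 0.122, -0.216, 0, 0],
  [100, 0.122, -0.216, 0, 0],
  [100, 0.122, -0.216, 0, 0],
])

```text
t: 1.35
eef_pos: [0.3561, -0.2971, 0.2643]
tcp_rot: [-3.141, -0.063, 0.0]
force: [0.2, -0.2, 1.0]
opening: 0.0879
grasp_force: 0.0
```

Call:
arm_command([
  [100, 0.122, -0.216, 0, 0],
  [100, 0.122, -0.216, 0, 0],
  [100, 0.122, -0.216, 0, 0],
  [100, 0.122, -0.216, 0, 0],
  [100, 0.122, -0.216, 0, 0],
  [100, 0.122, -0.216, 0, 0],
  [100, 0.122, -0.216, 0, 0],
  [100, 0.122, -0.216, 0, 0],
  [100, 0.122, -0.216, 0, 0],
  [100, 0, 0, 0, 0],
])

```text
t: 2.6
eef_pos: [0.5601, 0.1012, 0.2638]
tcp_rot: [-3.14, -0.069, 0.002]
force: [-1.1, 0.3, -0.6]
opening: 0.0883
grasp_force: 0.0
```

Call:
arm_command([
  [100, 0.091, -0.162, 0, 0],
  [100, 0.091, -0.162, 0, 0],
  [100, 0.091, -0.162, 0, 0],
  [100, 0.091, -0.162, 0, 0],
  [100, 0, 0, 0, 0],
  [100, 0, 0, 0, 0],
])

```text
t: 3.35
eef_pos: [0.6265, 0.2297, 0.2642]
tcp_rot: [3.14, 0.063, -0.002]
force: [0.2, 0.0, 0.5]
opening: 0.0881
grasp_force: 0.0
```

```bash
python3 - <<'E'
from h import *
for n,b in(("top",(150,70)),("side",(230,60))):
    im=capture(n);cv2.imwrite(f"pics/{n}1.png",im)
a=cv2.imread("pics/side1.png")[90:220,240:400];b=cv2.imread("pics/top1.png")[120:250,150:310]
cv2.imwrite("pics/c1.png",np.hstack([cv2.resize(x,None,fx=2.5,fy=4.4*2.5/4.4,interpolation=cv2.INTER_CUBIC) for x in(a,b)]))
print(env.get_obs()["eef_pos"],env.get_obs()["tcp_rot"])
E
```

```text
[0.62659357 0.2295369  0.26463492] [ 3.14039385e+00  6.15860562e-02 -8.98289150e-04]
```

View pics/c1.png

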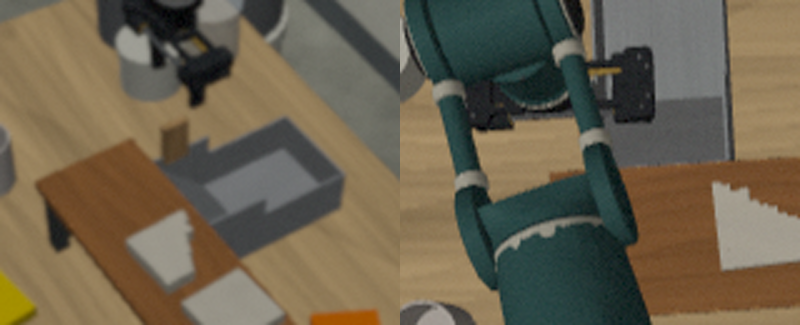

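The arm view shows the grip standing below the open fingers (left panel (175,140), gripper above it), so I descend and close.

Call:
arm_command([
  [100, 0, -0.02, 0.118, 0],
  [100, 0, 0, 0.118, 0],
  [100, 0, 0, 0.118, 0],
  [100, 0, 0, 0.118, 0],
  [100, 0, 0, 0.118, 0],
  [100, 0, 0, 0, 0],
  [50, 0, 0, 0, 0],
  [30, 0, 0, 0, 0],
  [0, 0, 0, 0, 0],
  [0, 0, 0, 0, 0],
], grip_force=10)

```text
t: 4.7
eef_pos: [0.6272, 0.2351, 0.1474]
tcp_rot: [-3.141, -0.063, -0.001]
force: [0.1, -0.8, 0.1]
opening: 0.0501
grasp_force: 0.0
```

Call:
arm_command([
  [0, 0, 0, 0, 0],
  [0, 0, 0, 0, 0],
  [0, 0, 0, 0, 0],
])

```text
t: 5.08
eef_pos: [0.6269, 0.235, 0.1466]
tcp_rot: [3.141, 0.063, -0.0]
force: [-0.3, 0.8, -0.8]
opening: 0.0201
grasp_force: 0.9
```

Call:
arm_command([
  [0, 0, 0, 0, 0],
  [0, 0, 0, 0, 0],
  [0, 0, 0, 0, 0],
])

```text
t: 5.45
eef_pos: [0.6269, 0.2351, 0.1466]
tcp_rot: [-3.141, -0.064, 0.0]
force: [0.7, 1.5, -0.6]
opening: 0.0135
grasp_force: 10.0
```

Gripped at opening 13.5 mm, which matches the 14 mm block. I slide it about 108 mm to the right.

Call:
arm_command([
  [0, 0, 0.06, 0, 0],
  [0, 0, 0.06, 0, 0],
  [0, 0, 0.06, 0, 0],
  [0, 0, 0.06, 0, 0],
  [0, 0, 0.06, 0, 0],
  [0, 0, 0.06, 0, 0],
  [0, 0, 0.06, 0, 0],
  [0, 0, 0.06, 0, 0],
  [0, 0, 0.06, 0, 0],
  [0, 0, 0, 0, 0],
], grip_force=15)

```text
t: 6.7
eef_pos: [0.6319, 0.1249, 0.1467]
tcp_rot: [3.139, 0.062, 0.002]
force: [5.3, -1.2, -5.0]
opening: 0.0137
grasp_force: 15.0
```

Call:
arm_command([
  [0, 0, 0, 0, 0],
  [0, 0, 0, 0, 0],
])

```text
t: 6.95
eef_pos: [0.6319, 0.1255, 0.1467]
tcp_rot: [3.139, 0.063, 0.002]
force: [5.5, -0.7, -4.4]
opening: 0.0138
grasp_force: 15.0
```

Call:
arm_command([
  [100, 0, 0, 0, 0],
  [100, 0, 0, 0, 0],
  [100, 0, 0, 0, 0],
  [100, 0, 0, 0, 0],
  [100, 0, 0, -0.1, 0],
  [100, 0, 0, -0.15, 0],
  [100, 0, 0, -0.17, 0],
  [100, 0, 0, -0.17, 0],
  [45, 0, 0, 0, 0],
])

```text
t: 8.07
eef_pos: [0.6338, 0.1275, 0.2706]
tcp_rot: [-3.14, -0.063, -0.014]
force: [-0.2, 0.1, 0.7]
opening: 0.0805
grasp_force: 0.0
```

Call:
arm_command([
  [45, -0.17, 0.061, 0, 0],
  [45, -0.17, 0.061, 0, 0],
  [45, -0.17, 0.061, 0, 0],
  [45, -0.17, 0.061, 0, 0],
  [45, -0.17, 0.061, 0, 0],
  [45, -0.17, 0.061, 0, 0],
  [45, 0, 0, 0, 0],
  [45, 0, 0, 0, 0],
])

```text
t: 9.07
eef_pos: [0.4307, 0.0458, 0.2647]
tcp_rot: [-3.141, -0.063, -0.001]
force: [0.3, 0.9, 0.2]
opening: 0.0395
grasp_force: 0.0
```

```bash
python3 - <<'E'
from h import *
for n in("top","side"): cv2.imwrite(f"pics/{n}2.png",capture(n))
a=cv2.imread("pics/side2.png")[110:270,230:390];b=cv2.imread("pics/top2.png")[95:255,205:365]
cv2.imwrite("pics/c2.png",np.hstack([cv2.resize(x,None,fx=2.5,fy=2.5,interpolation=cv2.INTER_CUBIC) for x in(a,b)]))
o=env.get_obs();print(o["eef_pos"],o["tcp_rot"],o["opening"])
E
```

```text
[0.43114717 0.04594141 0.26470895] [-3.14080260e+00 -6.36999776e-02 -3.44967434e-04] 0.039470872477151406
```

View pics/c2.png

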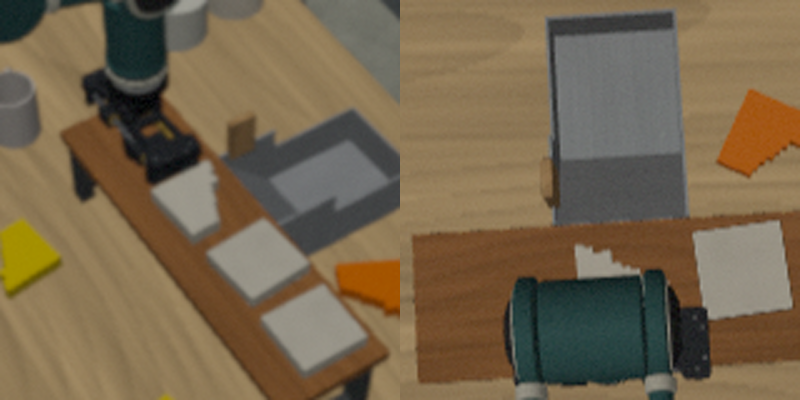

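The chute is now centred under the broken slab: in the right panel its walls are at columns 553–687, and the slab's left tip at 575. The tool is behind the slab, so I descend to just above the ledge and push along the ledge's x with two fingers.

Call:
arm_command([
  [45, 0, 0, 0.16, 0],
  [45, 0, 0, 0.16, 0],
  [45, 0, 0, 0.16, 0],
  [45, 0, 0, 0.1, 0],
  [45, 0, 0, 0, 0],
  [45, 0, 0, 0, 0],
])

```text
t: 9.93
eef_pos: [0.4314, 0.0459, 0.1494]
tcp_rot: [-3.141, -0.064, -0.001]
force: [0.1, 0.6, -0.5]
opening: 0.0397
grasp_force: 0.0
```

Call:
arm_command([
  [45, 0.05, 0, 0, 0],
  [45, 0.05, 0, 0, 0],
  [45, 0.04, 0, 0, 0],
  [45, 0.04, 0, 0, 0],
  [45, 0.04, 0, 0, 0],
  [45, 0.04, 0, 0, 0],
  [45, 0.04, 0, 0, 0],
  [45, 0.04, 0, 0, 0],
  [45, 0, 0, 0, 0],
])

```text
t: 11.05
eef_pos: [0.4997, 0.0485, 0.1488]
tcp_rot: [-3.141, -0.063, -0.003]
force: [0.4, -0.3, 0.1]
opening: 0.0396
grasp_force: 0.0
```

```bash
python3 - <<'E'
from h import *
for n in("top","side"): cv2.imwrite(f"pics/{n}3.png",capture(n))
a=cv2.imread("pics/side3.png")[110:270,230:390];b=cv2.imread("pics/top3.png")[95:255,205:365]
cv2.imwrite("pics/c3.png",np.hstack([cv2.resize(x,None,fx=2.5,fy=2.5,interpolation=cv2.INTER_CUBIC) for x in(a,b)]))
o=env.get_obs();print(o["eef_pos"],o["tcp_rot"],o["opening"])
E
```

```text
[0.49895165 0.0484453  0.14873576] [-3.14089065e+00 -6.32490073e-02 -1.78393885e-03] 0.039493894056086346
```

View pics/c3.png

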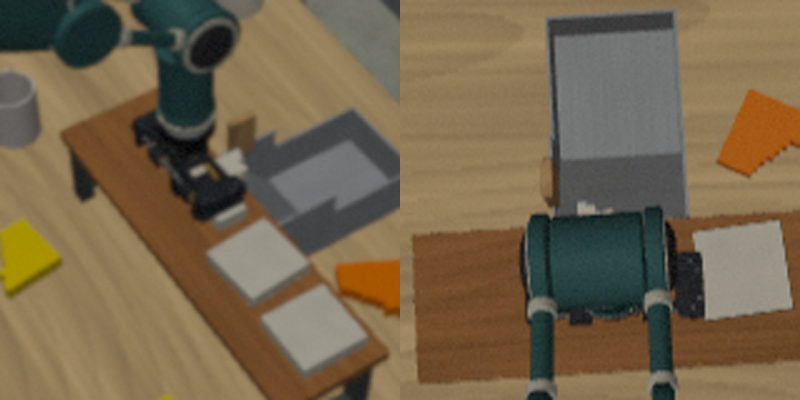

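The slab slides along with the fingers, with its break now over the chute (right panel (590,208)). I continue until it tips in.

Call:
arm_command([
  [45, 0.04, 0, 0, 0],
  [45, 0.04, 0, 0, 0],
  [45, 0.04, 0, 0, 0],
  [45, 0.04, 0, 0, 0],
  [45, 0.04, 0, 0, 0],
  [45, 0.04, 0, 0, 0],
  [45, 0.04, 0, 0, 0],
  [45, 0.04, 0, 0, 0],
  [45, 0.04, 0, 0, 0],
  [45, 0.03, 0, 0, 0],
])

```text
t: 12.4
eef_pos: [0.5771, 0.0516, 0.1487]
tcp_rot: [-3.141, -0.063, -0.001]
force: [0.4, -0.0, -0.3]
opening: 0.0395
grasp_force: 0.0
```

Call:
arm_command([
  [45, 0, 0, 0, 0],
  [45, -0.05, 0, 0, 0],
  [45, -0.1, 0, -0.1, 0],
  [45, -0.1, 0, -0.2, 0],
  [45, -0.1, 0, -0.25, 0],
  [100, -0.05, 0, 0, 0],
  [100, 0, 0, 0, 0],
])

```text
t: 13.28
eef_pos: [0.4951, 0.0483, 0.2584]
tcp_rot: [-3.141, -0.064, -0.0]
force: [-0.3, 0.1, -1.3]
opening: 0.0572
grasp_force: 0.0
```

```bash
python3 - <<'E'
from h import *
for n in("top","side"): cv2.imwrite(f"pics/{n}4.png",capture(n))
a=cv2.imread("pics/side4.png")[110:270,230:390];b=cv2.imread("pics/top4.png")[95:255,205:365]
cv2.imwrite("pics/c4.png",np.hstack([cv2.resize(x,None,fx=2.5,fy=2.5,interpolation=cv2.INTER_CUBIC) for x in(a,b)]))
o=env.get_obs();print(o["eef_pos"],o["tcp_rot"],o["opening"])
E
```

```text
[0.49526822 0.04830426 0.25705515] [ 3.1409178   0.06333167 -0.00383239] 0.06544046141980638
```

View pics/c4.png

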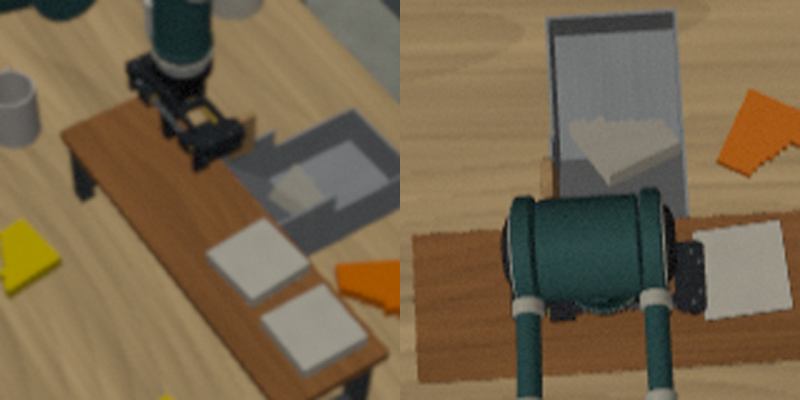

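The slab has dropped into the chute: right panel (625,150), between the walls at columns 553 and 687. Both whole slabs are unmoved. I go back to the grip.

Call:
arm_command([
  [100, 0.175, -0.091, 0, 0],
  [100, 0.175, -0.091, 0, 0],
  [100, 0.175, -0.091, 0, 0],
  [100, 0.175, -0.091, 0, 0],
  [100, 0, 0, 0, 0],
  [100, 0, 0, 0, 0],
])

```text
t: 14.12
eef_pos: [0.6324, 0.1264, 0.2565]
tcp_rot: [3.14, 0.064, -0.006]
force: [0.1, 0.9, -0.2]
opening: 0.088
grasp_force: 0.0
```

Call:
arm_command([
  [100, 0, 0, 0.15, 0],
  [100, 0, 0, 0.15, 0],
  [100, 0, 0, 0.15, 0],
  [100, 0, 0, 0.1, 0],
  [100, 0, 0, 0, 0],
  [0, 0, 0, 0, 0],
  [0, 0, 0, 0, 0],
  [0, 0, 0, 0, 0],
  [0, 0, 0, 0, 0],
  [0, 0, 0, 0, 0],
], grip_force=10)

```text
t: 15.38
eef_pos: [0.6334, 0.1268, 0.1489]
tcp_rot: [-3.141, -0.063, -0.0]
force: [-0.1, -0.1, -0.3]
opening: 0.04
grasp_force: 0.0
```

Call:
arm_command([
  [0, 0, 0, 0, 0],
  [0, 0, 0, 0, 0],
  [0, 0, 0, 0, 0],
  [0, 0, 0, 0, 0],
], grip_force=15)

```text
t: 15.88
eef_pos: [0.6333, 0.1265, 0.1486]
tcp_rot: [3.141, 0.064, -0.0]
force: [-0.1, -1.0, 0.0]
opening: 0.0138
grasp_force: 15.0
```

Call:
arm_command([
  [0, 0, -0.04, 0, 0],
  [0, 0, -0.06, 0, 0],
  [0, 0, -0.06, 0, 0],
  [0, 0, -0.06, 0, 0],
  [0, 0, -0.06, 0, 0],
  [0, 0, -0.06, 0, 0],
  [0, 0, -0.06, 0, 0],
  [0, 0, -0.06, 0, 0],
  [0, 0, -0.05, 0, 0],
  [0, 0, -0.03, 0, 0],
])

```text
t: 17.12
eef_pos: [0.6283, 0.2354, 0.1486]
tcp_rot: [3.141, 0.064, -0.002]
force: [-4.7, -1.4, 2.2]
opening: 0.0141
grasp_force: 15.0
```

Call:
arm_command([
  [0, 0, 0, 0, 0],
  [0, 0, 0, 0, 0],
])

```text
t: 17.38
eef_pos: [0.6283, 0.2357, 0.1486]
tcp_rot: [-3.14, -0.063, 0.002]
force: [-4.9, 1.6, 2.0]
opening: 0.0132
grasp_force: 15.0
```

Call:
arm_command([
  [100, 0, 0, 0, 0],
  [100, 0, 0, 0, 0],
  [100, 0, 0, 0, 0],
  [100, 0, 0, 0, 0],
  [100, 0, 0, -0.1, 0],
  [100, 0, 0, -0.15, 0],
  [100, 0, 0, -0.17, 0],
  [100, 0, 0, -0.17, 0],
  [100, 0, 0, 0, 0],
])

```text
t: 18.5
eef_pos: [0.6314, 0.2354, 0.2729]
tcp_rot: [-3.138, -0.063, -0.014]
force: [0.3, 0.2, -0.1]
opening: 0.0881
grasp_force: 0.0
```

Call:
arm_command([
  [100, -0.15, 0, 0, 0],
  [100, -0.15, 0, 0, 0],
  [100, -0.15, 0, 0, 0],
  [100, -0.15, 0, 0, 0],
  [100, 0, 0, 0, 0],
  [100, 0, 0, 0, 0],
])

```text
t: 19.25
eef_pos: [0.5095, 0.2298, 0.2666]
tcp_rot: [-3.141, -0.063, -0.001]
force: [-0.1, -0.8, 0.3]
opening: 0.0879
grasp_force: 0.0
```

```bash
python3 - <<'E'
from h import *
cv2.imwrite("pics/top5.png",capture("top"));cv2.imwrite("pics/side5.png",capture("side"))
a=cv2.imread("pics/side5.png")[110:270,230:390];b=cv2.imread("pics/top5.png")[95:255,205:365]
cv2.imwrite("pics/c5.png",np.hstack([cv2.resize(x,None,fx=2.5,fy=2.5,interpolation=cv2.INTER_CUBIC) for x in(a,b)]))
E
```

```text
(no output)
```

View pics/c5.png

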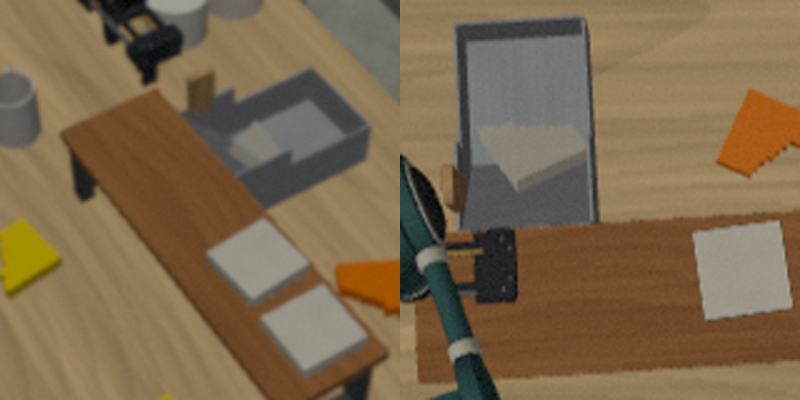

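The slab lies in the chute at (530,155), between the walls, and the whole slabs are unmoved. The last slide met only rail friction and no stop force, so the place where the chute began may not be the parking stop. A rail of 0.47 m centred on the ledge would put the stop about 70 mm further left. I regrip and slide left until the force shows the stop.

Call:
arm_command([
  [100, 0.15, 0, 0, 0],
  [100, 0.15, 0, 0, 0],
  [100, 0.15, 0, 0, 0],
  [100, 0.15, 0, 0, 0],
  [100, 0, 0, 0, 0],
  [100, 0, 0, 0.15, 0],
  [100, 0, 0, 0.15, 0],
  [100, 0, 0, 0.15, 0],
  [100, 0, 0, 0.14, 0],
  [100, 0, 0, 0, 0],
])

```text
t: 20.6
eef_pos: [0.6262, 0.2339, 0.1454]
tcp_rot: [3.139, 0.063, -0.01]
force: [-1.0, -0.0, -0.5]
opening: 0.088
grasp_force: 0.0
```

Call:
arm_command([
  [0, 0, 0, 0, 0],
  [0, 0, 0, 0, 0],
  [0, 0, 0, 0, 0],
  [0, 0, 0, 0, 0],
  [0, 0, 0, 0, 0],
  [0, 0, 0, 0, 0],
  [0, 0, 0, 0, 0],
  [0, 0, 0, 0, 0],
  [0, 0, 0, 0, 0],
], grip_force=12)

```text
t: 21.72
eef_pos: [0.6289, 0.2348, 0.1486]
tcp_rot: [-3.141, -0.064, 0.0]
force: [-0.8, 1.4, -0.3]
opening: 0.0141
grasp_force: 12.0
```

Call:
arm_command([
  [0, 0, -0.03, 0, 0],
  [0, 0, -0.03, 0, 0],
  [0, 0, -0.03, 0, 0],
  [0, 0, 0, 0, 0],
])

```text
t: 22.22
eef_pos: [0.628, 0.2539, 0.1486]
tcp_rot: [-3.14, -0.064, 0.0]
force: [-0.3, 0.8, 0.3]
opening: 0.0139
grasp_force: 12.0
```

It moved 19 mm further freely, so the starting place was not the stop. I continue.

Call:
arm_command([
  [0, 0, -0.03, 0, 0],
  [0, 0, -0.03, 0, 0],
  [0, 0, -0.03, 0, 0],
  [0, 0, -0.03, 0, 0],
  [0, 0, -0.03, 0, 0],
  [0, 0, 0, 0, 0],
])

```text
t: 22.98
eef_pos: [0.6266, 0.2838, 0.1486]
tcp_rot: [-3.14, -0.064, 0.001]
force: [-1.9, 1.4, 0.7]
opening: 0.014
grasp_force: 12.0
```

Call:
arm_command([
  [0, 0, -0.02, 0, 0],
  [0, 0, -0.02, 0, 0],
  [0, 0, 0, 0, 0],
])

```text
t: 23.35
eef_pos: [0.6266, 0.284, 0.1485]
tcp_rot: [3.13, 0.063, -0.004]
force: [-2.6, -18.5, 5.2]
opening: 0.0137
grasp_force: 12.0
```

Call:
arm_command([
  [0, 0, -0.02, 0, 0],
  [0, 0, -0.02, 0, 0],
  [0, 0, 0, 0, 0],
])

```text
t: 23.72
eef_pos: [0.6264, 0.2901, 0.1484]
tcp_rot: [3.127, 0.063, -0.005]
force: [-2.9, -23.6, 5.7]
opening: 0.0258
grasp_force: 12.0
```

The stop is reached: motion halted at y = 0.284 with about 18 N back. I relax the command, release and retreat.

Call:
arm_command([
  [30, 0, 0.03, 0, 0],
  [60, 0, 0, 0, 0],
  [100, 0, 0, 0, 0],
  [100, 0, 0, 0, 0],
  [100, 0, 0, -0.1, 0],
  [100, 0, 0, -0.15, 0],
  [100, 0, 0, -0.17, 0],
  [100, 0, 0, -0.17, 0],
  [100, 0, 0, 0, 0],
])

```text
t: 24.85
eef_pos: [0.6289, 0.2939, 0.273]
tcp_rot: [-3.137, -0.064, -0.014]
force: [-0.4, 0.4, 0.6]
opening: 0.0881
grasp_force: 0.0
```

Call:
arm_command([
  [100, -0.15, 0.1, 0, 0],
  [100, -0.15, 0.1, 0, 0],
  [100, -0.15, 0.1, 0, 0],
  [100, -0.15, 0.1, 0, 0],
  [100, 0, 0, 0, 0],
  [100, 0, 0, 0, 0],
])

```text
t: 25.6
eef_pos: [0.5101, 0.2081, 0.2666]
tcp_rot: [-3.141, -0.063, -0.001]
force: [0.8, 0.6, -0.5]
opening: 0.088
grasp_force: 0.0
```

```bash
python3 - <<'E'
from h import *
cv2.imwrite("pics/top6.png",capture("top"));cv2.imwrite("pics/side6.png",capture("side"))
a=cv2.imread("pics/side6.png")[90:250,220:380];b=cv2.imread("pics/top6.png")[90:250,140:300]
cv2.imwrite("pics/c6.png",np.hstack([cv2.resize(x,None,fx=2.5,fy=2.5,interpolation=cv2.INTER_CUBIC) for x in(a,b)]))
E
```

```text
(no output)
```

View pics/c6.png

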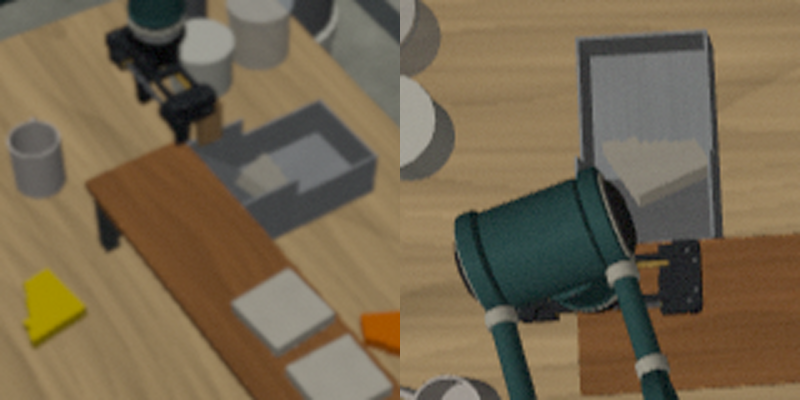

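The chute is at its stop, level with the ledge's left end (columns 578–717), with the scrap inside at (655,170). The mug and whole slabs are in place and the gripper is clear. I hand the job in.

```bash
python3 -c "
from plant import job
print(job.hand_in())"
```

```text
the job is handed in; nothing more can be done
None
```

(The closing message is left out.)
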